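# Catch the kit case lid and let it down softly

## Robot

A 6-joint arm with a two-finger parallel gripper is mounted at the origin on the work surface. World frame = base frame: x ahead of the robot, y to its left, z up, the work surface at z = 0. Lengths are in m, angles in rad, forces in N, time in s.
With the tool pointing down it reaches from about 0.275 to 1 m from the base axis. Payload 8.4 kg.
Tool frame: the origin (TCP) lies on the centre line of the jaws, within the pads' length; the fingertips stand 17 mm ahead of it and the grasp point (between the pads) lies 2 mm behind it (bot.tcp_to_tips is the z of the fingertips in the tool frame, in m); z points along the fingers, y is the line along which they close (so a half turn about z gives the same grasp; the last joint's range is limited). The gripper opens to 85 mm and grips with 20 to 120 N. Pads are 22 mm wide; open, the fingers measure 114 mm over their backs; the gripper's body (76 mm by 85 mm) begins 54 mm behind the grasp point. The pads swing forward as they close: fully open they stand 13 mm farther back than shut.
Start: joints at [1.264, 0.353, 1.633, -0, 1.155, -0.002], TCP at [0.188, 0.596, 0.248] pointing down, gripper open.
Joint ranges: [-2.63, 2.63], [-0.92, 2.1], [0.06, 2.66], [-1.3, 4.44], [0, 2.69], [-3.02, 3.02]. Speed limits (rad/s): [2.22, 2.22, 2.79, 3.14, 3.14, 3.14].

## Interface

Orientations are given as a unit quaternion [x, y, z, w].
In Python, from workcell import bot, hand, kinematics, get_obs, vision, hand_in gives the robot as it stands. The module is installed in compiled form; this text tells all that it offers. Calls block until the motion is done:
- bot.reach(position, orientation): joint-space move of the TCP to a pose.
- bot.servo_line(position, ori=None, velocity=0.15): straight line of the TCP; ori=None keeps the orientation; velocity is the mean speed in m/s.
- bot.goto_joints(angles): joint-space move.
- hand.move_gripper(opening, strength=None): finger opening in m; strength is the grip in N (None keeps the last); returns when the fingers have stopped.
- bot.dwell(seconds).
- kinematics.solve_ik(position, orientation): joint angles nearest the present ones, or None.
- get_obs(): the state.
- vision.read_camera(name): name is "scene" or "side" or "wrist"; returns a dict with "frame" (420x560x3 uint8, red, green, blue), "intrinsics" (3x3 intrinsics, pixels), "view" (4x4, takes a point from world to camera coordinates). Camera axes: x right, y down, z forward; pixel columns grow to the right and rows downward; lengths in m; the calibration is good to about 2 mm. A picture is of the moment at which its call begins. There is no depth.
A pose or a line that the arm cannot do raises bot.IKError and nothing moves.
- hand_in(): hands the job in; it is judged then, once.
The state is a dict: "time_s": time; "joint_pos": joint angles; "joint_vel": joint speeds; "joint_efforts": joint torques, N m; "position": TCP position; "orientation": TCP orientation; "wrist_force": force on the tool from outside, world axes, zero at the start; "ft_torque": the same for the moment, N m; "gripper_width": finger opening in m; "grip_force": force on a finger pad.
Only numpy, scipy, OpenCV 4.12 (cv2) and the standard library are available. Lean on these libraries where they do the work, as an engineer would, in place of code of your own. Each camera call takes 0.05 s, during which the arm holds its last target. There are 200 camera calls.

## Task

Tip the standing lid of the open kit case towards the robot until it starts to fall by itself and let go of it; then catch it from below on the outside of the fingers well before it reaches the case, so that its fall stops, and lower it on the fingers, very slowly at the end, until it is fully shut without a bump. Only push and support the lid, never pinch it or press hard, and leave the jars in the case and everything else on the table where they are. Finish with the hand clear of everything.

Things in the scene. Friction and masses are not known exactly. Their poses are not given: they have to be found in the camera images.
- case: Black kit case with aluminium edges, fixed to the table: 140 mm deep (x), 240 mm wide (y), 90 mm high, open on top; origin at the centre of its underside, z up. Its front (-x) faces roughly towards the robot, the lid hinges on its far (+x) rim. In it, two small jars stand on foam 20 mm above the table. Placed and turned differently each time.
- lid_angle (a joint): Lid angle, rad: 0 shut, 1.57 upright, 1.75 stop, leaning away from the robot, at or near which it starts. It balances at 1.48; below that it falls shut by itself, slowed only by a damper (0.6 N m per rad/s): 0.04 rad/s at 1.4, 0.13 at 1.2, 0.25 at 0.9, 0.4 to 0.6 near shut; 5 to 8 s from 1.4. Let go even slightly ajar it drops at that last speed: a bump. Near shut keep under 0.2 rad/s (35 mm/s at lip).
- lid: The black lid, about 0.4 kg, with aluminium edges: a flat plate 140 mm long (from the hinge), 240 mm wide, 14 mm thick. Origin on the hinge line, in the middle of the width; when shut its x, y, z axes match those of the case. The plate runs from the hinge along the lid's own -x; its underside (inner face) is at its z = 0 and its outer face at z = 14 mm.
- lip (a point): Middle of the lower front edge of the lid's thumb lip, an aluminium tab 80 mm wide and 10 mm thick that continues the lid's underside 32 mm past the plate, 172 mm from the hinge line. With the lid shut the lip is at 90.5 mm height and stands out 32 mm in front of the case, with room below it for a fingertip; with the lid upright it is topmost, 262 mm high.
- lid_axis (a point): Middle of the hinge line, at the top of the case's far rim, 90.5 mm above the table, 70 mm behind the centre of the case. Fixed to the case; axes as the case.
- jar_a: Loose small powder jar with black cap in the case, 42 mm across, 55 mm high; origin under its centre. Leave alone.
- jar_b: Loose small powder jar with red cap in the case, 42 mm across, 55 mm high; origin under its centre. Leave alone.
- sample_jar: Loose clear jar with white cap, 68 mm across, 85 mm high, on the table at the robot's right; origin under its centre. Leave alone.
- marker: Loose yellow tent-shaped evidence marker, 50 x 60 mm, 67 mm high, on the table at the left; origin under its centre. Leave alone.
- phone: Loose black phone lying flat, 150 x 72 x 9 mm, at the right; origin under its centre. Leave alone.
- ink_pad: Loose grey fingerprint pad lying flat, 75 x 120 x 18 mm, at the left; origin under its centre. Leave alone.

How it is judged:
On the way, in this order (a step that is already met when the one before it is completed fails the run):
1. the lid falls by itself towards the robot, past upright (between 1.5 and 0.3 rad), untouched (value of joint lid_angle between 0.3 and 1.5 rad and velocity of joint lid_angle below -0.01 rad/s and contact force between the fingers and lid below 0.05 N), for 0.15 s.
2. the lid rests on the fingers, its fall stopped (slower than 0.1 rad/s), still open between 1.4 and 0.25 rad (value of joint lid_angle between 0.25 and 1.4 rad and velocity of joint lid_angle between -0.1 and 0.1 rad/s and contact force between the fingers and lid above 0.5 N), for 0.2 s.
At the end, for the whole second after the job is handed in: The lid is shut (under 0.02 rad) and at rest; the jars, marker, phone and pad are within 20 mm of where they started, at rest (value of joint lid_angle below 0.02 rad and velocity of joint lid_angle between -0.03 and 0.03 rad/s and distance of each of jar_a, jar_b, sample_jar, marker, phone, ink_pad from where it was at the start of the episode below 0.02 m and linear speed of each of jar_a, jar_b, sample_jar, marker, phone, ink_pad below 0.03 m/s); the robot touches nothing.
It fails at once if the lid bumps: it closes faster than 0.3 rad/s (52 mm/s at the lip) below 0.15 rad (value of joint lid_angle below 0.15 rad and velocity of joint lid_angle below -0.3 rad/s).
It fails at once if the lid is pressed or squeezed with more than 20 N (contact force between the fingers and lid above 20 N).
It fails at once if a jar, the marker, the phone or the pad is moved more than 20 mm (lifted, carried or knocked) (distance of any of jar_a, jar_b, sample_jar, marker, phone, ink_pad from where it was at the start of the episode above 0.02 m).
It also fails if it takes over 61 s, if anything falls off the work surface, if the arm or the gripper's body presses on something with over 40 N, if the wrist force passes 120 N, or if a joint passes its speed limit or range.

## Working session

There is one attempt and no reset: what is moved stays moved. The work goes in short steps, each a Python script; the robot and the scene stay as the last script left them, time stands still between calls to the robot, and variables do not carry over. Pictures are saved under pics/ and viewed, at most 10 in all, crops included, and the job is handed in when it is done.

```bash
mkdir -p pics; python3 - <<'E'
from workcell import bot,get_obs,vision
import cv2,numpy as np
for n in("scene","side"):
    r=vision.read_camera(n); cv2.imwrite(f"pics/{n}0.png",r["frame"][:,:,::-1]); np.savez(f"{n}0.npz",**r)
    V=np.array(r["view"]); print(n,r["intrinsics"][0],r["intrinsics"][1],(-V[:3,:3].T@V[:3,3]).round(3),V[:3,:3].round(2).tolist())
o=get_obs();print(o["time_s"],o["orientation"],o["gripper_width"],bot.tcp_to_tips,o["wrist_force"])
E
```

```text
scene [504.99905268   0.         285.51009267] [  0.         504.99905268 206.64784271] [1.034 0.542 1.095] [[-0.71, 0.71, -0.01], [0.56, 0.56, -0.6], [-0.42, -0.43, -0.8]]
side [421.38043841   0.         274.20532024] [  0.         421.38043841 215.03681472] [ 0.441 -0.899  0.647] [[1.0, -0.05, 0.0], [-0.03, -0.54, -0.84], [0.05, 0.84, -0.54]]
0.1 [ 1.51809743e-01  9.88409530e-01 -6.28652130e-04 -8.91156261e-05] 0.08565237504871524 0.017 [-0.3823203   0.50829861  0.90863355]
```

View pics/scene0.png

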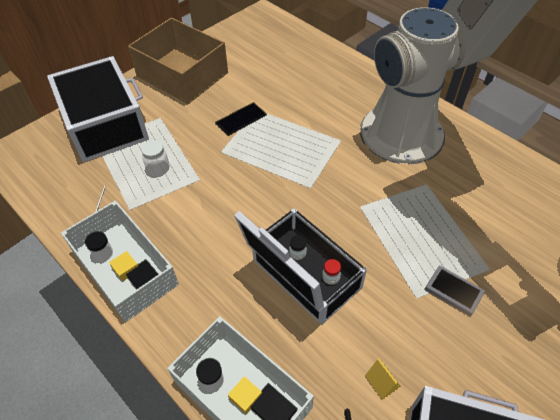

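View pics/side0.png

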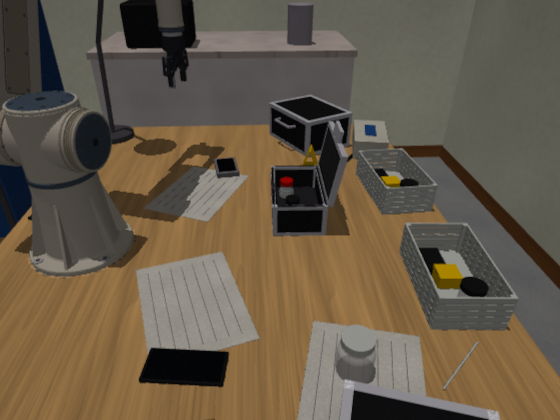

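The scene view shows the open case with front rim corners at about (294,212) and (365,270) and the lid leaning away from the robot. In the side view the case's near face spans about (273,208)–(325,233) and the lid top is near (335,127). I'll enlarge both for exact corners.

```bash
python3 - <<'E'
import cv2,numpy as np
a=cv2.imread("pics/scene0.png")[200:330,225:375]; b=cv2.imread("pics/side0.png")[115:245,255:355]
f=lambda i,k:cv2.resize(i,None,fx=k,fy=k,interpolation=cv2.INTER_CUBIC)
cv2.imwrite("pics/z.png",np.hstack([f(a,3.2),f(b,3.2)])); print(np.hstack([f(a,3.2),f(b,3.2)]).shape)
E
```

```text
(416, 800, 3)
```

View pics/z.png

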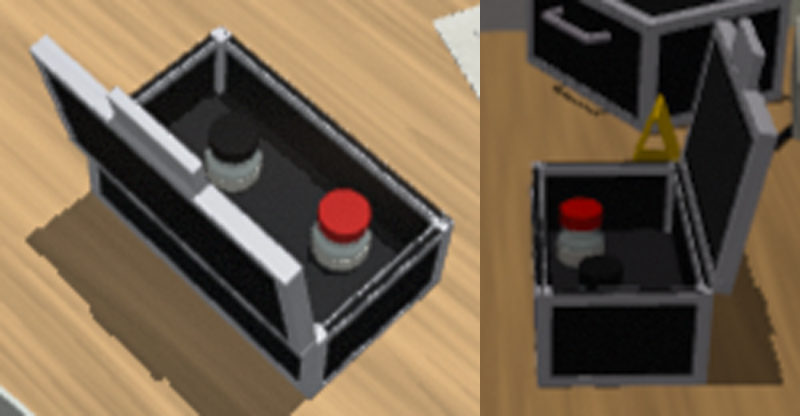

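```bash
cat >h.py <<'E'
import numpy as np
def ray(n,uv,z,f=None):
    r=np.load(f or f"{n}0.npz"); K,V=r["intrinsics"],r["view"]; R,t=V[:3,:3],V[:3,3]
    c=-R.T@t; d=R.T@np.linalg.solve(K,[*uv,1]); return c+d*(z-c[2])/d[2]
def proj(n,p,f=None):
    r=np.load(f or f"{n}0.npz"); q=r["intrinsics"]@(r["view"]@[*p,1])[:3]; return q[:2]/q[2]
E
python3 - <<'E'
from h import *
S=lambda u,v:(u/3.2+225,v/3.2+200)
D=lambda u,v:((u-480)/3.2+255,v/3.2+115)
P={}
P['sFR']=ray("scene",S(220,33),.09);P['sFL']=ray("scene",S(450,222),.09);P['sRL']=ray("scene",S(316,335),.09)
P['dFR']=ray("side",D(536,292),.09);P['dFL']=ray("side",D(534,164),.09);P['dRR']=ray("side",D(710,291),.09)
P['dFR0']=ray("side",D(542,385),0);P['dRR0']=ray("side",D(708,383),0)
for k,v in P.items(): print(k,v.round(4))
n=lambda a,b:np.linalg.norm(P[a]-P[b]).round(4)
print(n('sFR','sFL'),n('sFL','sRL'),n('dFR','dFL'),n('dFR','dRR'),n('dFR0','dRR0'))
for a,b in(('sFR','sFL'),('dFR','dFL')):
    d=P[b]-P[a];print(np.arctan2(-d[0],d[1]))
    yaw=np.arctan2(-d[0],d[1]); m=(P[a]+P[b])/2; print("centre",m+.07*np.array([np.cos(yaw),np.sin(yaw),0]))
E
```

```text
sFR [0.4931 0.02   0.09  ]
sFL [0.4974 0.2543 0.09  ]
sRL [0.63   0.2463 0.09  ]
dFR [0.4861 0.0157 0.09  ]
dFL [0.4956 0.2469 0.09  ]
dRR [0.6245 0.0102 0.09  ]
dFR0 [0.491  0.0149 0.    ]
dRR0 [0.6291 0.0108 0.    ]
0.2343 0.1328 0.2314 0.1385 0.1382
-0.018181702146428037
centre [0.56525553 0.13591261 0.09      ]
-0.041273319919261676
centre [0.56081192 0.12841933 0.09      ]
```

```bash
cat >>h.py <<'E'
from scipy.spatial.transform import Rotation as Rot
YAW=-.03; EX=np.array([np.cos(YAW),np.sin(YAW),0]); EZ=np.array([0,0,1.]); EY=np.cross(EZ,EX)
H=np.array([.562,.132,.0905])+.07*EX
def frame(phi):
    d=np.cos(phi)*EX-np.sin(phi)*EZ; n=-np.sin(phi)*EX-np.cos(phi)*EZ; return d,n
def quat(phi,s):
    d,_=frame(phi); y=s*EY; return Rot.from_matrix(np.c_[np.cross(y,d),y,d]).as_quat()
def rim(th,r,t): return H+r*(-np.cos(th)*EX+np.sin(th)*EZ)+t*(np.sin(th)*EX+np.cos(th)*EZ)
PH,CH=np.radians(50),np.radians(3); HT=.011
def push(th,off=0): # TCP with lower finger side on outer lip edge
    d,n=frame(PH); return rim(th,.172,.010)+.025*d-(HT+off)*n-.017*d
def catch(th,r=.158,off=0): # TCP with upper tip corner under lid
    d,n=frame(CH); return rim(th,r,0)+(HT+off)*n-.017*d
E
python3 - <<'E'
from h import *
from workcell import kinematics as k
for s in(1,-1):
    for nm,p,q in [("over",push(1.8)+.07*EZ,PH),("p1.8",push(1.8),PH),("p1.4",push(1.4),PH),("up",push(1.4)+[-.12,0,.06],PH),("mid",catch(.85)-.1*EX,CH),("c.85",catch(.85),CH),("c.4",catch(.4),CH),("c0",catch(0),CH),("end",catch(0)-.08*EX-.015*EZ,CH)]:
        j=k.solve_ik(p,quat(q,s)); print(s,nm,p.round(3),None if j is None else np.round(j,2))
E
```

```text
1 over [0.694 0.128 0.327] [ 0.27  0.16  1.89 -0.44  0.46 -0.94]
1 p1.8 [0.694 0.128 0.257] [ 0.27  0.25  1.96 -0.63  0.32 -0.73]
1 p1.4 [0.626 0.13  0.263] [ 0.31  0.14  2.08 -0.72  0.33 -0.61]
1 up [0.506 0.13  0.323] [ 0.43 -0.14  2.21 -0.61  0.52 -0.67]
1 mid [0.41  0.137 0.199] None
1 c.85 [0.51  0.134 0.199] [0.65 0.83 2.58 3.83 1.72 1.74]
1 c.4 [0.469 0.135 0.142] [0.78 1.09 2.58 4.   1.88 1.96]
1 c0 [0.456 0.135 0.08 ] [0.83 1.29 2.51 4.08 1.94 2.09]
1 end [0.377 0.138 0.065] None
-1 over [0.694 0.128 0.327] [ 0.27  0.16  1.89 -0.44  0.46  2.2 ]
-1 p1.8 [0.694 0.128 0.257] [ 0.27  0.25  1.96 -0.63  0.32  2.41]
-1 p1.4 [0.626 0.13  0.263] [ 0.31  0.14  2.08 -0.72  0.33  2.53]
-1 up [0.506 0.13  0.323] [ 0.43 -0.14  2.21 -0.61  0.52  2.48]
-1 mid [0.41  0.137 0.199] None
-1 c.85 [0.51  0.134 0.199] [ 0.65  0.83  2.58  3.83  1.72 -1.41]
-1 c.4 [0.469 0.135 0.142] [ 0.78  1.09  2.58  4.    1.88 -1.18]
-1 c0 [0.456 0.135 0.08 ] [ 0.83  1.29  2.51  4.08  1.94 -1.05]
-1 end [0.377 0.138 0.065] None
```

```bash
cat >>h.py <<'E'
def catch2(th,phi,s=.015,off=0): # lip lower edge on upper finger face, s behind the tips
    d,n=frame(phi); return rim(th,.172,0)+(HT+off)*n+(s-.017)*d
E
python3 - <<'E'
from h import *
from workcell import kinematics as k
for ph in(35,40,45,50,55,60):
    f=np.radians(ph); print(ph)
    for nm,p in [("p1.8",push(1.8)),("p1.4",push(1.4)),("mid",catch2(.8,f)-.1*EX),("c.8",catch2(.8,f)),("c.4",catch2(.4,f)),("c0",catch2(0,f)),("end",catch2(0,f)-.04*EX-.015*EZ)]:
        j=k.solve_ik(p,quat(f,-1)); print(" ",nm,p.round(3),None if j is None else np.round(j,2))
E
```

```text
35
  p1.8 [0.694 0.128 0.257] [ 0.3   0.27  2.11  4.16  0.32 -2.37]
  p1.4 [0.626 0.13  0.263] [ 0.36  0.17  2.23  4.21  0.37 -2.38]
  mid [0.404 0.137 0.206] [ 0.8   0.06  2.62  4.34  0.71 -2.1 ]
  c.8 [0.504 0.134 0.206] [ 0.53  0.16  2.48  4.06  0.58 -2.05]
  c.4 [0.466 0.135 0.15 ] [ 0.62  0.33  2.57  3.92  0.78 -1.77]
  c0 [0.452 0.135 0.083] [ 0.65  0.61  2.6   3.79  1.01 -1.52]
  end [0.412 0.136 0.068] [ 0.77  0.71  2.65  3.86  1.12 -1.39]
40
  p1.8 [0.694 0.128 0.257] None
  p1.4 [0.626 0.13  0.263] None
  mid [0.404 0.137 0.207] None
  c.8 [0.504 0.134 0.207] [ 0.5   0.11  2.44  4.26  0.45 -2.29]
  c.4 [0.465 0.135 0.15 ] [ 0.58  0.25  2.54  4.01  0.61 -1.92]
  c0 [0.451 0.135 0.083] [ 0.61  0.51  2.57  3.81  0.83 -1.62]
  end [0.411 0.137 0.068] [ 0.72  0.59  2.63  3.85  0.94 -1.5 ]
45
  p1.8 [0.694 0.128 0.257] [ 0.28  0.24  2.01 -1.06  0.25  2.84]
  p1.4 [0.626 0.13  0.263] [ 0.33  0.14  2.13 -1.14  0.28  2.96]
  mid [0.403 0.137 0.208] None
  c.8 [0.503 0.134 0.208] None
  c.4 [0.464 0.135 0.151] [ 0.54  0.19  2.49  4.18  0.46 -2.13]
  c0 [0.451 0.135 0.084] [ 0.57  0.4
[... 614 characters left out ...]
d [0.402 0.137 0.209] [ 0.58 -0.11  2.44 -0.88  0.44  2.92]
  c.8 [0.502 0.134 0.209] [ 0.41  0.05  2.29 -0.82  0.34  2.73]
  c.4 [0.463 0.135 0.153] None
  c0 [0.45  0.135 0.086] [ 0.49  0.31  2.46  4.17  0.34 -2.14]
  end [0.41  0.137 0.071] [ 0.56  0.34  2.53  4.07  0.41 -1.95]
60
  p1.8 [0.694 0.128 0.257] [ 0.24  0.27  1.83 -0.26  0.54  2.03]
  p1.4 [0.626 0.13  0.263] [ 0.28  0.16  1.96 -0.3   0.53  2.11]
  mid [0.402 0.137 0.21 ] [ 0.53 -0.1   2.39 -0.61  0.48  2.62]
  c.8 [0.502 0.134 0.21 ] [ 0.38  0.06  2.23 -0.52  0.42  2.42]
  c.4 [0.463 0.135 0.154] [ 0.43  0.12  2.35 -0.86  0.3   2.81]
  c0 [0.45  0.135 0.087] None
  end [0.41  0.137 0.072] [ 0.52  0.3   2.49  4.35  0.28 -2.29]
```

```bash
cat >>h.py <<'E'
def path():
    P=PH; p14=push(1.42,.02)
    return [("pre",push(1.82)+.07*EZ),("p1.82",push(1.82)),("p1.42",push(1.42)),("up",p14+.06*EZ),("fr",p14+.06*EZ-.2*EX),
     ("mid",catch2(.75,P)-.05*EX)]+[(f"c{t}",catch2(t,P)) for t in(.75,.5,.25,0)]+[("end",catch2(0,P,off=.03))]
E
python3 - <<'E'
import h; from h import *
from workcell import kinematics as k
for ph in(25,30,33,35):
    h.PH=np.radians(ph); print(ph)
    for nm,p in h.path():
        j=k.solve_ik(p,quat(h.PH,-1)); print(" ",nm,p.round(3),None if j is None else np.round(j,2))
E
```

```text
25
  pre [0.696 0.128 0.331] [ 0.33  0.19  2.14  3.99  0.44 -2.21]
  p1.82 [0.696 0.128 0.261] [ 0.33  0.32  2.19  3.77  0.57 -1.96]
  p1.42 [0.628 0.13  0.269] [ 0.39  0.23  2.31  3.84  0.62 -1.98]
  up [0.636 0.13  0.347] [ 0.38  0.07  2.23  4.11  0.45 -2.31]
  fr [0.436 0.136 0.347] None
  mid [0.45  0.135 0.199] [ 0.74  0.32  2.64  3.99  1.01 -1.72]
  c0.75 [0.5   0.134 0.199] [ 0.6   0.34  2.56  3.86  0.95 -1.75]
  c0.5 [0.475 0.135 0.164] [ 0.67  0.48  2.61  3.86  1.09 -1.61]
  c0.25 [0.459 0.135 0.124] [ 0.71  0.66  2.63  3.85  1.25 -1.46]
  c0 [0.454 0.135 0.081] [ 0.73  0.85  2.62  3.83  1.38 -1.35]
  end [0.441 0.136 0.054] [ 0.77  0.97  2.61  3.86  1.46 -1.26]
30
  pre [0.696 0.128 0.33 ] [ 0.31  0.17  2.1   4.27  0.33 -2.5 ]
  p1.82 [0.696 0.128 0.26 ] [ 0.31  0.29  2.15  3.91  0.43 -2.12]
  p1.42 [0.628 0.13  0.268] [ 0.38  0.19  2.27  3.98  0.48 -2.14]
  up [0.638 0.13  0.345] [ 0.37  0.06  2.19  4.4   0.36 -2.61]
  fr [0.439 0.136 0.345] None
  mid [0.449 0.135 0.199] [ 0.7   0.21  2.61  4.05  0.83 -1.86]
  c0.75 [0.499 0.134 0.199] [ 0.57  0.25  2.53  3.93  0.77 -1.87
[... 787 characters left out ...]
.6   3.8   1.09 -1.48]
  end [0.436 0.136 0.057] [ 0.72  0.78  2.62  3.8   1.19 -1.38]
35
  pre [0.697 0.128 0.329] None
  p1.82 [0.697 0.128 0.259] [ 0.3   0.27  2.11  4.18  0.32 -2.39]
  p1.42 [0.629 0.13  0.266] [ 0.36  0.16  2.23  4.23  0.36 -2.4 ]
  up [0.64  0.13  0.343] None
  fr [0.44  0.136 0.343] None
  mid [0.448 0.135 0.2  ] [ 0.66  0.12  2.57  4.16  0.66 -2.04]
  c0.75 [0.498 0.134 0.2  ] [ 0.54  0.17  2.49  4.04  0.6  -2.02]
  c0.5 [0.473 0.135 0.165] [ 0.6   0.28  2.55  3.96  0.72 -1.85]
  c0.25 [0.457 0.135 0.125] [ 0.64  0.43  2.59  3.87  0.87 -1.67]
  c0 [0.452 0.135 0.083] [ 0.65  0.61  2.6   3.79  1.01 -1.52]
  end [0.435 0.136 0.058] [ 0.7   0.73  2.62  3.79  1.12 -1.42]
```

```bash
python3 - <<'E'
import h; from h import *
from workcell import kinematics as k
for ph in(26,28):
    h.PH=np.radians(ph); print(ph)
    p14=push(1.42,.02)
    L=[("pre",push(1.82)+.06*EZ),("up",p14+.02*EZ)]+[(f"fr{x}/{z}",p14*[1,1,0]-x*EX+z*EZ) for x in(.12,.15,.17) for z in(.24,.26,.28,.3)]
    for nm,p in L:
        j=k.solve_ik(p,quat(h.PH,-1)); print(" ",nm,p.round(3),None if j is None else np.round(j,2))
E
```

```text
26
  pre [0.696 0.128 0.321] [ 0.32  0.2   2.14  3.99  0.43 -2.21]
  up [0.637 0.13  0.306] [ 0.38  0.15  2.26  3.98  0.5  -2.16]
  fr0.12/0.24 [0.517 0.133 0.24 ] [ 0.56  0.18  2.51  3.95  0.77 -1.93]
  fr0.12/0.26 [0.517 0.133 0.26 ] [ 0.56  0.11  2.49  4.01  0.71 -2.02]
  fr0.12/0.28 [0.517 0.133 0.28 ] [ 0.56  0.05  2.48  4.09  0.66 -2.11]
  fr0.12/0.3 [0.517 0.133 0.3  ] [ 0.56 -0.    2.46  4.17  0.62 -2.22]
  fr0.15/0.24 [0.487 0.134 0.24 ] [ 0.63  0.15  2.55  4.02  0.8  -1.94]
  fr0.15/0.26 [0.487 0.134 0.26 ] [ 0.63  0.08  2.54  4.09  0.75 -2.04]
  fr0.15/0.28 [0.487 0.134 0.28 ] [ 0.63  0.01  2.52  4.17  0.7  -2.14]
  fr0.15/0.3 [0.487 0.134 0.3  ] [ 0.63 -0.05  2.5   4.26  0.66 -2.26]
  fr0.17/0.24 [0.467 0.135 0.24 ] [ 0.68  0.13  2.58  4.07  0.82 -1.95]
  fr0.17/0.26 [0.467 0.135 0.26 ] [ 0.68  0.06  2.57  4.15  0.77 -2.05]
  fr0.17/0.28 [0.467 0.135 0.28 ] [ 0.68 -0.01  2.55  4.23  0.73 -2.17]
  fr0.17/0.3 [0.467 0.135 0.3  ] [ 0.68 -0.08  2.53  4.32  0.69 -2.29]
28
  pre [0.696 0.128 0.321] [ 0.32  0.19  2.13  4.09  0.38 -2.31]
  up [0.638 0.13  0.306] [ 0.37  0.14  2.2
[... 181 characters left out ...]
.518 0.133 0.28 ] [ 0.55  0.03  2.46  4.15  0.61 -2.19]
  fr0.12/0.3 [0.518 0.133 0.3  ] [ 0.55 -0.02  2.44  4.24  0.57 -2.3 ]
  fr0.15/0.24 [0.488 0.134 0.24 ] [ 0.61  0.12  2.54  4.06  0.73 -2.  ]
  fr0.15/0.26 [0.488 0.134 0.26 ] [ 0.61  0.05  2.52  4.14  0.68 -2.11]
  fr0.15/0.28 [0.488 0.134 0.28 ] [ 0.61 -0.01  2.5   4.23  0.64 -2.22]
  fr0.15/0.3 [0.488 0.134 0.3  ] [ 0.61 -0.07  2.48  4.33  0.61 -2.34]
  fr0.17/0.24 [0.468 0.135 0.24 ] [ 0.67  0.1   2.57  4.11  0.76 -2.01]
  fr0.17/0.26 [0.468 0.135 0.26 ] [ 0.67  0.03  2.55  4.2   0.71 -2.13]
  fr0.17/0.28 [0.468 0.135 0.28 ] [ 0.67 -0.04  2.53  4.29  0.67 -2.25]
  fr0.17/0.3 [0.468 0.135 0.3  ] [ 0.67 -0.1   2.51  4.39  0.64 -2.37]
```

```bash
sed -i 's/^PH,CH=np.radians(50)/PH,CH=np.radians(27)/' h.py
cat >>h.py <<'E'
QP=quat(PH,-1); FR=push(1.42,.02)*[1,1,0]-.15*EX+.30*EZ
E
python3 - <<'E'
from h import *
from workcell import *
import cv2
hand.move_gripper(0)
bot.goto_joints([1.264,-.2,2.4,0,1.155,0]); print(get_obs()["position"])
bot.goto_joints([1.264,-.15,2.4,4.2,.66,-2.26]); print(get_obs()["position"],get_obs()["time_s"])
bot.goto_joints([.63,-.1,2.5,4.2,.66,-2.26]); print(get_obs()["position"])
bot.reach(FR+.01*EZ,QP); print(get_obs()["time_s"])
bot.servo_line(push(1.82)+.06*EZ,QP,velocity=.2)
o=get_obs();print(o["time_s"],o["position"],o["wrist_force"],o["gripper_width"],o["joint_pos"])
f=lambda r:cv2.resize(r,None,fx=2,fy=2)
a=vision.read_camera("side");np.savez("side1.npz",**a);b=vision.read_camera("scene")
cv2.imwrite("pics/s1.png",np.hstack([cv2.resize(a["frame"][60:240,240:380],None,fx=2.85,fy=2.85),cv2.resize(b["frame"][150:330,230:370],None,fx=2.85,fy=2.85)])[:,:,::-1])
d,n=frame(PH);t=o["position"]+.017*d;print("tip px",proj("side",t),proj("scene",t))
E
```

```text
[0.05435165 0.1764893  0.19467057]
[0.32290323 0.44815879 0.41436195] 5.9917
[0.48958482 0.14403749 0.33195893]
7.5833
8.7833 [0.69519996 0.12804871 0.3204591 ] [-0.35778885 -0.85628146 -0.14116974] -2.476419651945945e-05 [ 0.32169724  0.19415152  2.13649558  4.03516856  0.40420813 -2.2581381 ]
tip px [359.57910531 104.78779352] [253.97370577 237.52999987]
```

View pics/s1.png

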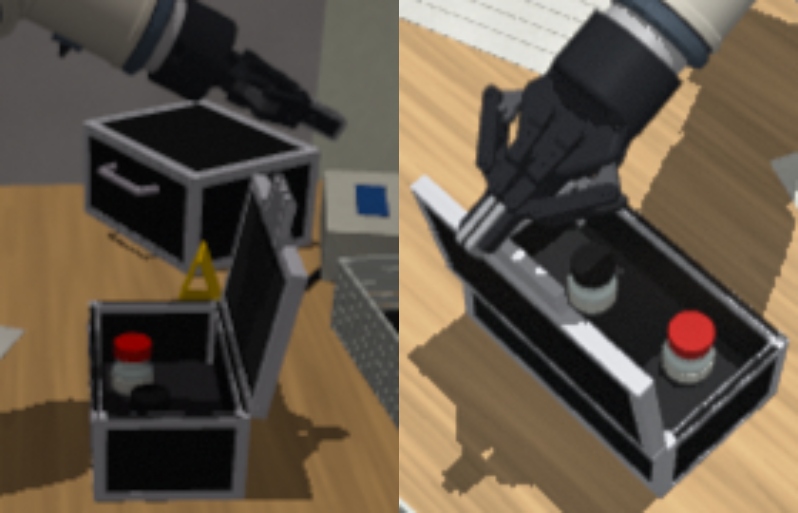

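The fingers (side tip at about (359,105), matching its projection) hang beyond the lip (about (335,123)), with clearance. Now lower, pull the lid over and back off.

```bash
python3 - <<'E'
from h import *
from workcell import *
import cv2
print("lip exp px",[proj("side",rim(t,.172,0)).round(1) for t in(1.75,1.5,1.42,1.3)])
bot.servo_line(push(1.85),QP,velocity=.08)
ims=[]
f0=get_obs()["wrist_force"]
for t in(1.75,1.65,1.55,1.47,1.42):
    bot.servo_line(push(t),QP,velocity=.05); print(t,(get_obs()["wrist_force"]-f0).round(2))
ims.append(vision.read_camera("side")["frame"])
bot.servo_line(push(1.42,.015),QP,velocity=.08)
ims.append(vision.read_camera("side")["frame"]); print(get_obs()["time_s"])
bot.dwell(.3)
ims.append(vision.read_camera("side")["frame"])
np.savez("ims.npz",ims=ims)
cv2.imwrite("pics/p.png",np.hstack([cv2.resize(i[90:215,290:360],None,fx=3.8,fy=3.8) for i in ims])[:,:,::-1]);print(get_obs()["time_s"])
E
```

```text
lip exp px [array([338.8, 125.2]), array([322.3, 124.4]), array([316.9, 125. ]), array([309. , 126.7])]
1.75 [ 0.05 -0.18  0.62]
1.65 [ 0.47 -0.84  4.27]
1.55 [0.67 0.39 6.23]
1.47 [-0.03  0.34  8.29]
1.42 [ 0.   -0.36 10.08]
12.475
12.825
```

View pics/p.png

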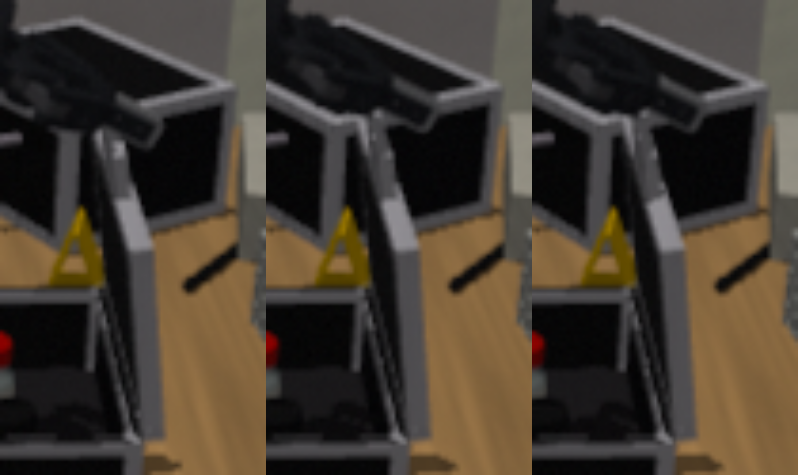

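```bash
python3 - <<'E'
from h import *
import cv2
for t in(1.65,1.55,1.5,1.45,1.4,1.35):
    print(t,[(proj("side",rim(t,.14,k)-.12*EY)).round(1) for k in(.014,0)],proj("side",rim(t,0,.014)-.12*EY).round(1))
I=np.load("ims.npz")["ims"].astype(np.float32)
g=[cv2.cvtColor(i,cv2.COLOR_RGB2GRAY)[146:180,305:340] for i in I]
w=cv2.createHanningWindow(g[0].shape[::-1],cv2.CV_32F)
print(cv2.phaseCorrelate(g[0],g[1],w),cv2.phaseCorrelate(g[1],g[2],w))
for i in I: print(cv2.cvtColor(i,cv2.COLOR_RGB2GRAY)[162,312:336].astype(int))
E
```

```text
1.65 [array([343.1, 155.7]), array([337.2, 155.3])] [333.9 206.1]
1.55 [array([337.3, 155.1]), array([331.4, 155.2])] [333.9 205.6]
1.5 [array([334.3, 155. ]), array([328.4, 155.4])] [333.9 205.4]
1.45 [array([331.4, 155. ]), array([325.5, 155.7])] [333.9 205.2]
1.4 [array([328.4, 155.1]), array([322.5, 156.1])] [333.9 204.9]
1.35 [array([325.4, 155.4]), array([319.6, 156.6])] [333.9 204.7]
((0.0798512374993372, 0.08179649248604903), 1.026890539092782) ((-0.14099801080482166, 0.042951954648128066), 1.0184921741853525)
[ 68  68  73  74  68  49  12  10  10  11   9  21  53  76  76  76  77  75
  84 101 105 105 106 105]
[ 68  68  73  74  68  49  11  12  12  11  10  22  53  76  75  76  77  75
  84 104 105 105 105 105]
[ 68  68  73  74  69  49  12  13   9  11  11  31  62  76  77  76  76  76
  86 106 105 104 104 105]
```

```bash
python3 - <<'E'
from h import *
from workcell import *
import cv2
t=lambda:get_obs()["time_s"]
bot.servo_line(push(1.42,.02)+.02*EZ,QP,velocity=.15)
bot.servo_line(FR,QP,velocity=.25); print(t())
a=vision.read_camera("side")["frame"]
bot.servo_line(catch2(.78,PH)-.06*EX,QP,velocity=.25)
bot.servo_line(catch2(.78,PH),QP,velocity=.15); print(t(),get_obs()["position"],catch2(.78,PH))
b=vision.read_camera("side")["frame"]
f0=get_obs()["wrist_force"];F=[]
while t()<21.5:
    bot.dwell(.25); f=get_obs()["wrist_force"]-f0; F.append((round(t(),2),*f.round(1)))
    if len(F)>4 and all(x[3]<-.6 for x in F[-3:]): break
print(F)
c=vision.read_camera("side")["frame"]
cv2.imwrite("pics/c.png",np.hstack([cv2.resize(i[85:225,250:350],None,fx=2.66,fy=2.66) for i in(a,b,c)])[:,:,::-1])
E
```

```text
13.8917
15.1083 [0.5030577  0.13306884 0.20350349] [0.50297353 0.13377133 0.20257097]
[(15.41, np.float64(1.1), np.float64(-0.0), np.float64(0.2)), (15.66, np.float64(1.8), np.float64(-0.1), np.float64(-0.3)), (15.91, np.float64(0.7), np.float64(0.8), np.float64(0.7)), (16.16, np.float64(1.5), np.float64(0.9), np.float64(0.8)), (16.41, np.float64(1.2), np.float64(0.9), np.float64(0.4)), (16.66, np.float64(0.7), np.float64(-0.4), np.float64(-0.4)), (16.91, np.float64(1.2), np.float64(0.2), np.float64(-0.0)), (17.16, np.float64(1.2), np.float64(0.2), np.float64(0.8)), (17.41, np.float64(0.5), np.float64(1.2), np.float64(0.5)), (17.66, np.float64(0.7), np.float64(0.9), np.float64(-0.3)), (17.91, np.float64(1.5), np.float64(0.5), np.float64(0.4)), (18.16, np.float64(1.8), np.float64(0.8), np.float64(-0.6)), (18.41, np.float64(1.0), np.float64(0.2), np.float64(-0.1)), (18.66, np.float64(0.7), np.float64(1.0), np.float64(0.7)), (18.91, np.float64(1.8), np.float64(0.9), np.float64(0.1)), (19.16, np.float64(0.9), np.float64(0.8), np.float64(-0.4)), (19.41, np.float64(1.2), np.float64(0.4), np.float64(0.6)), (19.66, np.float64(-0.2), np.float64(1.1), np.float64(-0.1)), (19.91, np.float64(-0.6), np.float64(0.6), np.float64(-0.5)), (20.16, np.float64(-1.2), np.float64(0.5), np.float64(0.1)), (20.41, np.float64(0.0), np.float64(-0.1), np.float64(-0.0)), (20.66, np.float64(-0.2), np.float64(0.4), np.float64(-1.2)), (20.91, np.float64(-0.3), np.float64(1.1), np.float64(-1.5)), (21.16, np.float64(-0.1), np.float64(0.6), np.float64(-1.2))]
```

View pics/c.png

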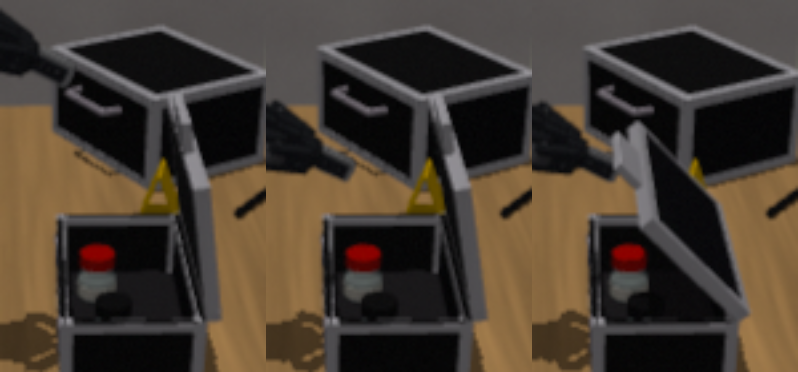

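The fingers were in place at about 15.1 s. The lid came down on them at roughly 20 s and rests there at about 0.85 rad (lip over the fingertip at (615,165) in the third panel). Now lower it slowly.

```bash
python3 - <<'E'
from h import *
from workcell import *
import cv2
t=lambda:get_obs()["time_s"]
a=vision.read_camera("side")["frame"]
bot.dwell(.5)
for th in np.arange(.68,.19,-.1): bot.servo_line(catch2(th,PH),QP,velocity=.03)
b=vision.read_camera("side")["frame"]; print(t(),get_obs()["wrist_force"])
for th in (.12,.06): bot.servo_line(catch2(th,PH),QP,velocity=.012)
c=vision.read_camera("side")["frame"]; print(t(),get_obs()["wrist_force"],get_obs()["position"]-catch2(.06,PH))
cv2.imwrite("pics/d.png",np.hstack([cv2.resize(i[85:225,250:350],None,fx=2.66,fy=2.66) for i in(a,b,c)])[:,:,::-1])
E
```

```text
25.4333 [-0.82858291  0.37625333 -0.75225079]
28.9333 [ 0.59647501  0.63473107 -1.09913438] [5.55667108e-06 1.30390915e-05 5.32942419e-05]
```

View pics/d.png

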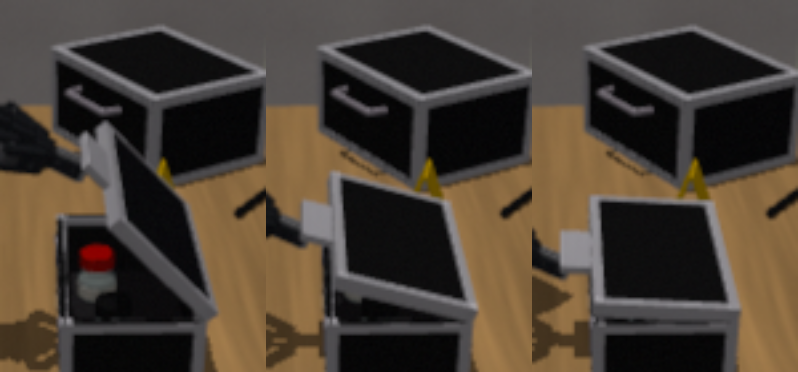

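The lid follows the fingers and is now just ajar, with a small gap at the front (about (600,318)). Lower the rest at 10 mm/s past shut, then back off.

```bash
python3 - <<'E'
from h import *
from workcell import *
import cv2
bot.servo_line(catch2(.06,PH)-.022*EZ,QP,velocity=.008)
a=vision.read_camera("side")["frame"]
bot.servo_line(catch2(.06,PH)-.032*EZ,QP,velocity=.01)
bot.servo_line(catch2(.06,PH)-.032*EZ+.03*frame(PH)[1],QP,velocity=.04)
bot.dwell(.3)
b=vision.read_camera("side")["frame"]; c=vision.read_camera("scene")["frame"]; print(get_obs()["time_s"],get_obs()["position"],get_obs()["wrist_force"])
cv2.imwrite("pics/e.png",np.hstack([cv2.resize(i,None,fx=2.66,fy=2.66) for i in(a[125:245,230:330],b[125:245,230:330],c[200:320,260:360])])[:,:,::-1])
E
```

```text
34.3333 [0.4400516  0.13566626 0.03334742] [0.25308969 1.15647615 0.1727359 ]
```

View pics/e.png

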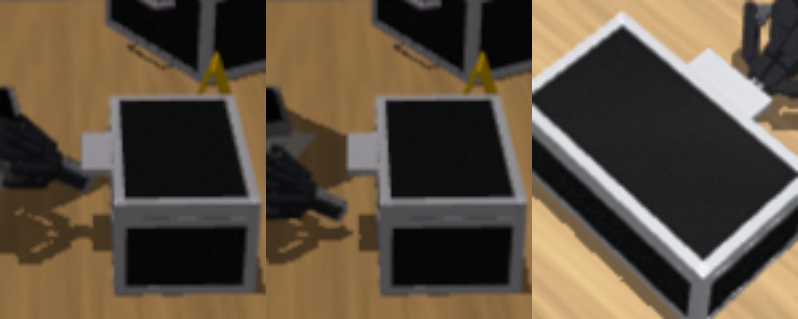

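```bash
python3 -c "
from workcell import hand_in; print(hand_in())"
```

```text
the job is handed in; nothing more can be done
None
```

The lid was tipped, fell free, was caught at about 0.85 rad and lowered slowly until it looked fully shut; the hand stands clear and the job was handed in at about 34 s, with no verdict returned.

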